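Find the hidden catch of the bench trunking and spring its flap open

TASK

Open the long access flap of the white trunking on the bench. Its release catch is hidden in a finger notch somewhere along the front rail, the edge that faces the robot: feel along the top of that rail with a light fingertip until the notch is found, then press the catch inside it down until the flap springs up, and take the finger away, leaving the flap standing up. Nothing needs to be grasped; leave the things lying around the trunking where they are.

Things in the scene. Friction and masses are not known exactly. Their poses are not given: they have to be found in the camera images.
- trunking: White cable trunking screwed to the bench: 870 mm long (its y axis), 136 mm wide (its x), 60 mm high; the -x side faces the robot. Origin: middle of its underside, on the bench. Each end is an outlet module, a box 144 x 235 mm, 72 mm high, from 200 to 435 mm either side of the middle. Between them, level at 60 mm: front rail (x -70 to -30 mm), then the flap (x -29 to +58 mm), hinged at the rear.
- rail_mid (a point): Middle of the front rail's top face (trunking x -50 mm, y 0, 60 mm above the bench); same axes as the trunking. The rail is a fixed, rigid white bar 40 mm wide with a flat top, seen over 200 mm either side of this point. One finger notch is cut into it from the front face, 52 mm long in y and 32 mm deep in x, open to the top and front; its middle is anywhere from -115 to +115 mm along y.
- catch (a joint): The catch, a flat white pad 28 x 49 mm that fills the notch, its top 10 mm below the rail's top at rest. Value: travel straight down in m, 0 at rest, 0.007 fully down. Sprung: about 3 N to start, 6 N fully down; it comes up by itself and lets the flap go at about 0.005.
- flap (a joint): Opening angle of the flap in rad: about 0.01 while the catch holds it, 0.32 fully sprung up (its front edge then about 28 mm higher). A weak spring raises it and keeps it up; it cannot be lifted while the catch holds.
- screwdriver: Loose screwdriver, black handle, 190 mm long, lying on the bench in front of the trunking. Leave alone. Origin under the middle of its length, x along it.
- crucible: Loose white ceramic crucible, 52 mm across, 36 mm high, standing on the bench in front of the trunking. Leave alone. Origin under its centre.
- reagent: Loose brown glass bottle, 60 mm across, 125 mm high, standing behind the trunking. Leave alone. Origin under its centre.
- beaker: Loose steel beaker, 72 mm across, 80 mm high, standing behind the trunking. Leave alone. Origin under its centre.

How it is judged:
By the outcome, as a careful person would: the job done as asked, in the order asked, and still so for the second after the job is handed in, with the robot touching nothing.
It also fails if it takes over 58 s, if anything falls off the work surface, if the arm or the gripper's body presses on something with over 40 N, if the wrist force passes 120 N, or if a joint passes its speed limit or range.

ROBOT

A 7-joint arm with a two-finger parallel gripper is mounted at the origin on the work surface. World frame = base frame: x ahead of the robot, y to its left, z up, the work surface at z = 0. Lengths are in m, angles in rad, forces in N, time in s.
With the tool pointing down it reaches from about 0.425 to 0.925 m from the base axis. Payload 6.8 kg.
Tool frame: the origin (TCP) lies midway between the tips of the shut fingers; the grasp point (between the pads) lies 19 mm behind it; z points along the fingers, y is the line along which they close (so a half turn about z gives the same grasp; the last joint's range is limited). The gripper opens to 85 mm and grips with 20 to 120 N. Pads are 22 mm wide; open, the fingers measure 114 mm over their backs; the gripper's body (76 mm by 85 mm) begins 54 mm behind the grasp point. The pads swing forward as they close: fully open they stand 13 mm farther back than shut.
Start: joints at [1.039, 0.477, 0.022, 1.555, -0.011, 1.109, -0.083], TCP at [0.278, -0.615, 0.194] pointing down, gripper open.
Joint ranges: [-2.96, 2.96], [-0.34, 2.1], [-1.41, 1.46], [0.24, 2.44], [-1.37, 4.51], [0.17, 1.92], [-2.96, 2.96]. Speed limits (rad/s): [2.39, 2.39, 3.14, 3.14, 3.14, 3.14, 3.14].

INTERFACE

Orientations are given as a rotation vector (axis times angle).
In Python, from bench import r gives the robot as it stands. The module is installed in compiled form; this text tells all that it offers.
- The arm moves only by the tool apply_moves, never from a script. Its argument "rows" is a list of rows, each a list of 6 numbers: the shift along the tool's x, y, z scaled (see below), then the turn, a rotation vector about the tool's x, y, z scaled (see below). A call has 1 to 5 rows; each row is the pose to reach, as a shift and turn from the pose commanded when the call began, along the tool's axes at that moment; what a row does not reach only later rows make up. The controller multiplies each number of a shift by 0.25 m and each number of a turn by 90 degrees. A row lasts 1/8 s, in which the tool goes at most 62.5 mm and 10.7 degrees, less where a joint would pass 70% of its speed; a pose out of reach is approached as far as the arm can. A call with a number of a shift or a turn outside -1 to 1 is refused whole. A call with a gripper value outside its range is refused whole. "claw" is the opening, from 0 (shut) to 1 (fully open), set as the call begins (left out, the last holds). The fingers move at their own pace and stop on an object; "newtons" is the grip in N (left out, the last holds). Time passes only in rows, so rows that repeat a pose let the fingers close. It gives the time, the measured TCP pose, the force, the opening and the grip force at its end, in the units of the state.
- r.get_obs(): the state, without advancing time (a new reading comes with each control period).
- r.grab_frame(name): name is "scene" or "top" or "wrist"; returns a dict with "pixels" (384x512x3 uint8, red, green, blue), "intrinsics" (3x3 intrinsics, pixels), "eye" and "attitude" of the camera in the world. Camera axes: x right, y up, looking along -z (the intrinsics and any distortion apply to the point x, -y, -z); pixel columns grow to the right and rows downward; lengths in m; the calibration is good to about 2 mm. The wrist camera is an equidistant fisheye: a pixel r from the principal point sees the ray r / f radians off the axis. A picture is of the moment at which its call begins. There is no depth.
- r.hand_in(): hands the job in; it is judged then, once.
Trained networks look in a picture, given as the dict that the camera call returned (one of the last four; its "shot" number tells which), for a name from the list of things; names that differ only in an ending like _2 or _b are one class to them, and where a whole thing is asked for, a point or a joint stands for the part that bears it (a point fixed in the world has none). Each returns a list of dicts, best first, with "conf" (0 to 1); they miss things now and then, are a little off and sometimes report something else, mostly with a low value. They report only what shows in the picture. A call takes as long as a camera call.
- r.search_frame(picture, thing): "rect" ([left, top, width, height] in pixels, round what is visible of it).
- r.outline_of(picture, thing): "pixels" (384x512 bool, what is visible of it) and "rect" ([left, top, width, height] in pixels, round what is visible of it).
- r.landmark_of(picture, thing): "point" ([column, row] in pixels: a listed point, or the origin of a listed thing).
The state is a dict: "clock": time; "joints": joint angles; "qvel": joint speeds; "tau": joint torques, N m; "tcp_pos": TCP position; "orientation": TCP orientation; "contact_force": force on the tool from outside, world axes, zero at the start; "moment": the same for the moment, N m; "grip_width": finger opening in m; "gripper_force": force on a finger pad.
Only numpy, scipy, OpenCV 4.12 (cv2) and the standard library are available. Lean on these libraries where they do the work, as an engineer would, in place of code of your own. Each camera call takes 0.05 s, during which the arm holds its last target. There are 200 camera calls.

## Working session

There is one attempt and no reset: what is moved stays moved. The work goes in short steps, Python scripts to look and compute and a tool call to move; the robot and the scene stay as the last step left them, time stands still between calls to the robot, and variables do not carry over. Pictures are saved under pics/ and viewed, at most 10 in all, crops included, and the job is handed in when it is done.

Besides the shell and the picture viewer there is one more tool, called after "Call:" by a JSON object that holds its "api" and its "payload". apply_moves: Moves the arm, as the interface text tells. Its arguments: {"type":"object","properties":{"rows":{"type":"array","items":{"type":"array","items":{"type":"number"}}},"claw":{"type":"number"},"newtons":{"type":"number"}},"required":["rows"]}

```bash
mkdir -p pics; cat > h.py <<'E'
import numpy as np, cv2
from bench import r
from scipy.spatial.transform import Rotation as R
def ray(f,p):
    K=np.array(f["intrinsics"]);A=np.array(f["attitude"])
    if A.shape!=(3,3): A=R.from_rotvec(A).as_matrix() if A.size==3 else R.from_quat(A).as_matrix()
    d=np.array([(p[0]-K[0,2])/K[0,0],-(p[1]-K[1,2])/K[1,1],-1.]);return A@d
def hit(f,p,z):
    d=ray(f,p);e=np.array(f["eye"]);return e+d*(z-e[2])/d[2]
E
python3 - <<'E'
from h import *
o=r.get_obs();print({k:np.round(v,3) for k,v in o.items()})
for n in("scene","top"):
    f=r.grab_frame(n);cv2.imwrite(f"pics/{n}0.png",f["pixels"][:,:,::-1])
    print(n,np.round(f["eye"],3),np.array(f["attitude"]).round(3).tolist(),np.array(f["intrinsics"]).tolist())
    for t,z in(("trunking",0),("rail_mid",.06),("screwdriver",0),("crucible",0),("reagent",0),("beaker",0)):
        for l in r.landmark_of(f,t)[:2]: print(t,np.round(l["point"],1),round(l["conf"],2),hit(f,l["point"],z).round(3))
    print([ (x["rect"],x["conf"]) for x in r.search_frame(f,"catch")[:2]])
E
```

```text
{'clock': np.float64(0.0), 'joints': array([ 1.039,  0.478,  0.022,  1.556, -0.012,  1.109, -0.083]), 'qvel': array([ 0.001, -0.001,  0.001, -0.   , -0.001,  0.001,  0.   ]), 'tau': array([ 1.0000e-03, -5.9644e+01,  1.6080e+00, -2.8119e+01,  1.2000e-02,
        9.0000e-03, -0.0000e+00]), 'tcp_pos': array([ 0.277, -0.615,  0.193]), 'orientation': array([-3.07e+00, -6.60e-01,  1.00e-03]), 'contact_force': array([-0.561,  0.138, -0.515]), 'moment': array([-0.057, -0.051,  0.013]), 'gripper_force': np.float64(0.0), 'grip_width': np.float64(0.086)}
scene [1.166 0.081 0.92 ] [0.433, 0.491, 1.688] [[479.22011793807866, 0.0, 256.9236124376865], [0.0, 479.22011793807866, 190.789199890581], [0.0, 0.0, 1.0]]
trunking [268.  206.4] 0.66 [ 0.611  0.024 -0.   ]
rail_mid [275.5 175.1] 0.76 [0.565 0.032 0.06 ]
screwdriver [232.4 138.7] 0.65 [ 0.434 -0.092  0.   ]
crucible [328.4 174.1] 0.86 [0.499 0.15  0.   ]
reagent [302.4 281.9] 0.82 [0.776 0.121 0.   ]
beaker [218.5 244.6] 0.91 [ 0.723 -0.065  0.   ]
[([264.7, 165.8, 16.0, 16.3], 0.49)]
top [0.505 0.007 0.746] [0.147, -0.149, -1.581] [[366.25068841269024, 0.0, 254.43551356632372], [0.0, 366.25068841269024, 197.15994268969524], [0.0, 0.0, 1.0]]
trunking [246.5 216.9] 0.76 [0.606 0.022 0.   ]
rail_mid [241.  239.8] 0.61 [0.555 0.031 0.06 ]
screwdriver [309.3 296.7] 0.64 [ 0.445 -0.1    0.   ]
crucible [181.8 264.5] 0.79 [0.512 0.153 0.   ]
reagent [199.2 138.5] 0.83 [0.776 0.121 0.   ]
beaker [288.6 158.1] 0.67 [ 0.73  -0.069  0.   ]
beaker [241.6 239.1] 0.41 [0.561 0.032 0.   ]
[([235.5, 234.2, 27.9, 19.0], 0.94)]
```

View pics/top0.png

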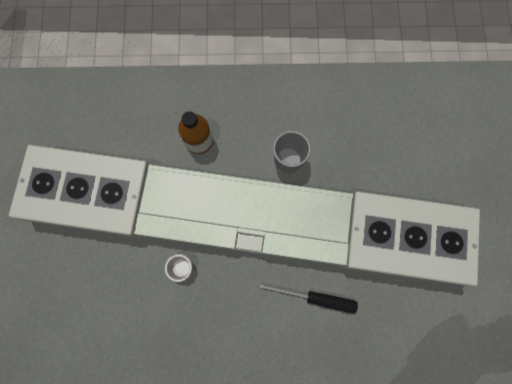

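View pics/scene0.png

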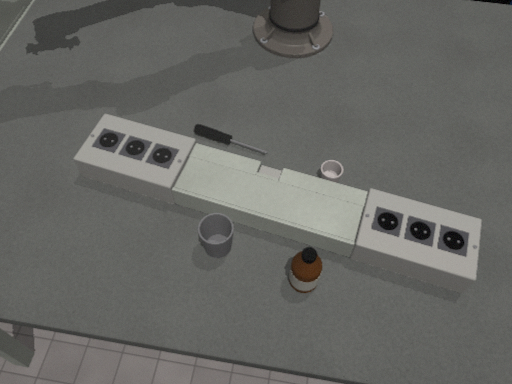

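Top view: the notch with the catch shows in the front rail at about (250,242). The crucible is at (180,268) and the screwdriver runs from (262,287) to (357,302). In the scene view the notch is at about (270,174).

```bash
cat >> h.py <<'E'
def plan(target,yaw):
    """tool-frame shift (units of .25 m) and turn (units of 90deg) to reach target pointing down with tool x at yaw"""
    o=r.get_obs();A=R.from_rotvec(o["orientation"]);p=np.array(o["tcp_pos"])
    T=R.from_euler("z",yaw)*R.from_euler("x",np.pi)
    return (A.inv().apply(np.array(target)-p)/.25).round(3),((A.inv()*T).as_rotvec()/(np.pi/2)).round(3)
E
python3 - <<'E'
from h import *
f=r.grab_frame("top")
P=[hit(f,p,.072)[:2] for p in((22,180),(134,195),(357,229),(475,245))]
d=P[0]-P[3];yaw=np.arctan2(-d[0],d[1]);print("screws",np.round(P,3),"mid",np.mean(P,0).round(3),"yaw",yaw)
S=r.outline_of(f,"catch")[0];m=S["pixels"];ys,xs=np.nonzero(m)
c=hit(f,(xs.mean(),ys.mean()),.05);print("catch",S["conf"],S["rect"],c.round(4))
g=r.grab_frame("scene")
for s in r.outline_of(g,"catch")[:1]:
    ys,xs=np.nonzero(s["pixels"]);print("catch scene",s["conf"],s["rect"],hit(g,(xs.mean(),ys.mean()),.05).round(4))
u=np.array([np.cos(yaw),np.sin(yaw)]);v=np.array([-u[1],u[0]])
C=np.mean(P,0);print("catch in trunk",(c[:2]-C)@u,(c[:2]-C)@v)
for dy in(0.055,0):
    q=C+u*-.057+v*((c[:2]-C)@v+dy); print(dy,q.round(4),plan([*q,.12],yaw))
E
```

```text
screws [[ 0.673  0.444]
 [ 0.641  0.231]
 [ 0.571 -0.183]
 [ 0.538 -0.397]] mid [0.606 0.024] yaw -0.15871139766521272
catch 0.64 [237.0, 231.8, 24.7, 23.3] [0.55   0.0158 0.05  ]
catch scene 0.68 [261.7, 165.4, 22.4, 14.1] [0.5499 0.0173 0.05  ]
catch in trunk -0.053560670737362315 -0.01674904907784947
0.055 [0.5553 0.0706] (array([ 2.141, -2.044,  0.294]), array([ 0.   , -0.   ,  0.371]))
0 [0.5466 0.0163] (array([ 2.02 , -1.861,  0.294]), array([ 0.   , -0.   ,  0.371]))
```

Call:
{"api": "apply_moves", "payload": {"rows": [[0.2,-0.19,0,0,0,0.1],[0.4,-0.38,0,0,0,0.2],[0.6,-0.57,0,0,0,0.3],[0.8,-0.76,0,0,0,0.37],[0.85,-0.82,0,0,0,0.37]], "claw": 0}}

```text
clock: 1.62
tcp_pos: [0.3883, -0.3382, 0.1938]
orientation: [-3.132, 0.245, -0.001]
contact_force: [0.3, -0.5, 0.6]
grip_width: 0.0
gripper_force: 0.0
```

```bash
python3 -c "
from h import *
print(r.get_obs()['tcp_pos'],plan([.5553,.0706,.1],-.159))"
```

```text
[ 0.38827362 -0.33818385  0.19379231] (array([ 0.406, -1.719,  0.376]), array([-0.   , -0.   ,  0.002]))
```

Call:
{"api": "apply_moves", "payload": {"rows": [[0.05,-0.22,0,0,0,0],[0.1,-0.44,0,0,0,0],[0.15,-0.66,0,0,0,0],[0.2,-0.86,0,0,0,0],[0.2,-0.86,0,0,0,0]]}}

```text
clock: 2.25
tcp_pos: [0.4718, -0.1321, 0.1939]
orientation: [-3.131, 0.235, -0.002]
contact_force: [-0.2, -0.3, 0.3]
grip_width: -0.0002
gripper_force: 0.0
```

Call:
{"api": "apply_moves", "payload": {"rows": [[0.05,-0.22,0.1,0,0,0],[0.1,-0.44,0.2,0,0,0],[0.15,-0.66,0.3,0,0,0],[0.2,-0.86,0.38,0,0,0],[0.2,-0.86,0.38,0,0,0]]}}

```text
clock: 2.88
tcp_pos: [0.5531, 0.0718, 0.097]
orientation: [-3.131, 0.238, 0.003]
contact_force: [-0.3, -0.6, -0.4]
grip_width: 0.0003
gripper_force: 0.0
```

```bash
python3 -c "
from h import *
print(r.get_obs()['tcp_pos'],plan([.5553,.0706,.065],-.159))
f=r.grab_frame('wrist');cv2.imwrite('pics/w1.png',f['pixels'][:,:,::-1])"
```

```text
[0.55310341 0.07181166 0.09697744] (array([0.01 , 0.004, 0.128]), array([-0.001,  0.001,  0.005]))
```

View pics/w1.png

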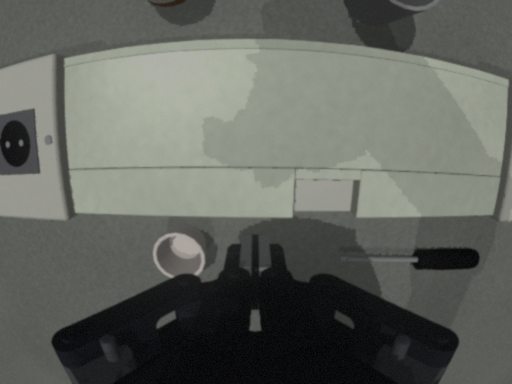

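Wrist view: the notch is at (297-357, 180-215), to the right of the fingertip (column ~255, tip near row 238). The rail runs left of it, and the crucible at (180,255) is clear. Now lowering onto the rail lightly.

Call:
{"api": "apply_moves", "payload": {"rows": [[0.005,0,0.05,0,0,0],[0.01,0,0.1,0,0,0],[0.01,0,0.12,0,0,0],[0.01,0,0.132,0,0,0],[0.01,0,0.136,0,0,0]]}}

```text
clock: 3.55
tcp_pos: [0.5557, 0.0675, 0.0645]
orientation: [-3.132, 0.247, -0.0]
contact_force: [-0.1, 0.7, -0.0]
grip_width: 0.0
gripper_force: 0.0
```

Call:
{"api": "apply_moves", "payload": {"rows": [[0,0,0.004,0,0,0],[0,0,0.008,0,0,0]]}}

```text
clock: 3.8
tcp_pos: [0.5558, 0.0677, 0.0627]
orientation: [-3.132, 0.247, -0.001]
contact_force: [-0.2, -0.8, -0.3]
grip_width: 0.0002
gripper_force: 0.0
```

Call:
{"api": "apply_moves", "payload": {"rows": [[0,0,0.004,0,0,0],[0,0,0.006,0,0,0]]}}

```text
clock: 4.05
tcp_pos: [0.5557, 0.0676, 0.061]
orientation: [-3.132, 0.247, -0.0]
contact_force: [-0.6, -0.1, 0.6]
grip_width: -0.0002
gripper_force: 0.0
```

Call:
{"api": "apply_moves", "payload": {"rows": [[0,0,0.003,0,0,0],[0,0,0.004,0,0,0]]}}

```text
clock: 4.3
tcp_pos: [0.5556, 0.0676, 0.0599]
orientation: [3.132, -0.247, -0.0]
contact_force: [-0.0, -0.5, -0.5]
grip_width: 0.0001
gripper_force: 0.0
```

Call:
{"api": "apply_moves", "payload": {"rows": [[0,0,0.003,0,0,0],[0,0,0.003,0,0,0]]}}

```text
clock: 4.55
tcp_pos: [0.5556, 0.0675, 0.0592]
orientation: [3.132, -0.247, -0.0]
contact_force: [0.2, -0.7, 0.8]
grip_width: 0.0001
gripper_force: 0.0
```

Call:
{"api": "apply_moves", "payload": {"rows": [[0,0,0.003,0,0,0],[0,0,0.003,0,0,0]]}}

```text
clock: 4.8
tcp_pos: [0.5556, 0.0676, 0.0584]
orientation: [3.132, -0.247, -0.0]
contact_force: [0.4, -0.4, -0.6]
grip_width: -0.0
gripper_force: 0.0
```

```bash
python3 -c "
from h import *
f=r.grab_frame('wrist');cv2.imwrite('pics/w2.png',cv2.resize(f['pixels'][130:290,150:400,::-1],None,fx=3,fy=3))
e=np.array(f['eye']);A=np.array(f['attitude']);A=A if A.shape==(3,3) else R.from_rotvec(A).as_matrix();K=np.array(f['intrinsics'])
print(e,A)
def pr(p):
    c=A.T@(np.array(p)-e);c=c*[1,-1,-1];rr=np.hypot(*c[:2]);t=np.arctan2(rr,c[2]);return K[:2,2]+c[:2]/rr*t*K[0,0]
print('tcp',pr(r.get_obs()['tcp_pos']),'catch',pr([.55,.0163,.05]))
C=np.array([.606,.024]);yaw=-.159;u=np.array([np.cos(yaw),np.sin(yaw)]);v=np.array([-u[1],u[0]])
print('tcp trunk',(r.get_obs()['tcp_pos'][:2]-C)@u)
for x,y in((-.07,.055),(-.03,.055),(-.07,.2),(-.07,-.2)): print(x,y,pr([*(C+u*x+v*y),.06]))
"
```

```text
[0.62746255 0.05600172 0.23878004] [[-1.57289785e-01  9.47149570e-01  2.79584722e-01]
 [-9.87552491e-01 -1.50866528e-01 -4.44900966e-02]
 [ 4.12004054e-05 -2.83102426e-01  9.59089680e-01]]
tcp [254.62533788 224.72860594] catch [329.13156199 216.16610651]
tcp trunk -0.056652793851712034
-0.07 0.055 [224.6647157  243.95619339]
-0.03 0.055 [222.62892274 185.75115898]
-0.07 0.2 [ 47.65910342 235.94044505]
-0.07 -0.2 [514.0810169  231.57790313]
```

View pics/w2.png

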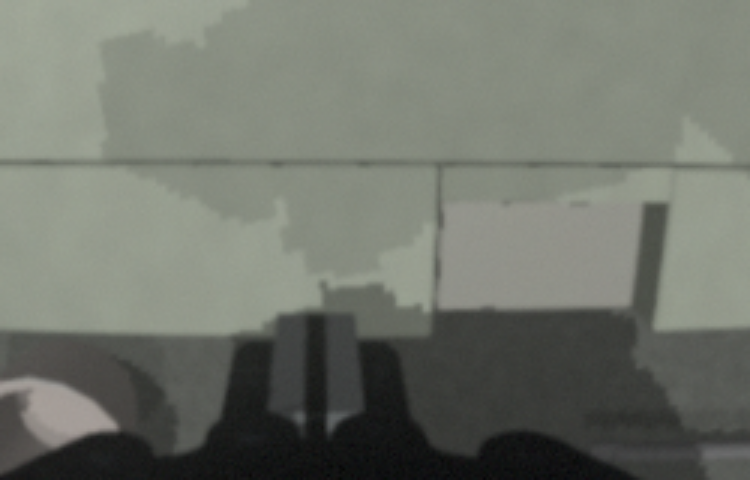

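Wrist crop: the tip sits over the rail near its front edge (crop (315,315)), just left of the notch (crop 437-670, 165-330). I'll cross-check tip height from the scene camera.

```bash
python3 -c "
from h import *
f=r.grab_frame('scene');im=f['pixels'][:,:,::-1].copy()
e=np.array(f['eye']);A=R.from_rotvec(f['attitude']).as_matrix();K=np.array(f['intrinsics'])
def pr(p):
    c=(A.T@(np.array(p)-e))*[1,-1,-1];return (K@c)[:2]/c[2]
t=np.array(r.get_obs()['tcp_pos']);q=pr(t);print(t,q,pr(t+[0,0,.01]))
x0,y0=int(q[0])-60,int(q[1])-55
big=cv2.resize(im[y0:y0+90,x0:x0+120],None,fx=6,fy=6,interpolation=cv2.INTER_CUBIC)
cv2.circle(big,tuple(int(v) for v in (q-[x0,y0])*6),4,(0,0,255),1);cv2.imwrite('pics/s2.png',big)"
```

```text
[0.55562885 0.06756238 0.05848078] [292.23256368 174.36943436] [292.57433906 171.73431613]
```

View pics/s2.png

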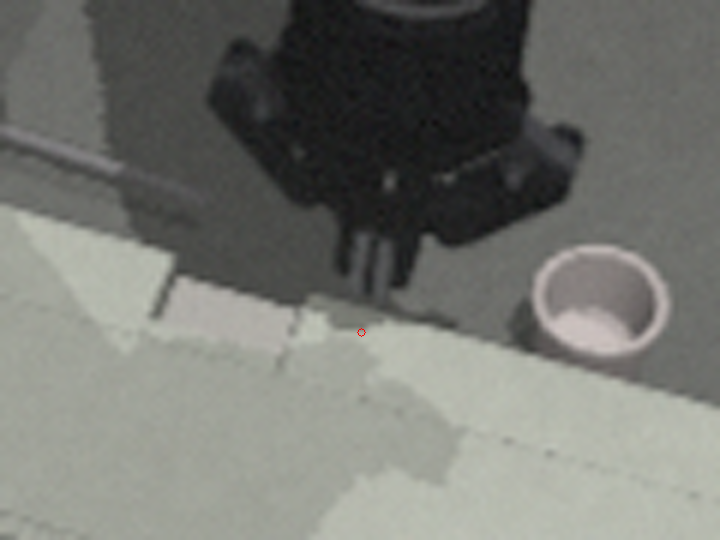

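```bash
python3 -c "
from h import *
s=r.grab_frame('scene');w=r.grab_frame('wrist')
d1=ray(s,(294.0,169.2));d1/=np.linalg.norm(d1);e1=np.array(s['eye'])
K=np.array(w['intrinsics']);A=np.array(w['attitude']);A=A if A.shape==(3,3) else R.from_rotvec(A).as_matrix();e2=np.array(w['eye'])
p=np.array([255,235.])-K[:2,2];t=np.hypot(*p)/K[0,0];n=p/np.hypot(*p)*np.sin(t)
d2=A@np.array([n[0],-n[1],-np.cos(t)])
k=np.linalg.lstsq(np.c_[d1,-d2],e2-e1,rcond=None)[0]
print(e1+d1*k[0],e2+d2*k[1],r.get_obs()['tcp_pos'])
C=np.array([.606,.024]);u=np.array([np.cos(-.159),np.sin(-.159)])
for z in(.06,.065,.07,.075,.08):
  a=e1+d1*(z-e1[2])/d1[2];b=e2+d2*(z-e2[2])/d2[2];print(z,a[:2],b[:2],(a[:2]-C)@u,(b[:2]-C)@u)
"
```

```text
[0.55672622 0.06992709 0.08003729] [0.55755746 0.06703959 0.07947273] [0.55566267 0.0675814  0.05853989]
0.06 [0.54219381 0.06966123] [0.54901259 0.06838702] -0.07023093297226286 -0.06329641434924636
0.065 [0.54582015 0.06972757] [0.55120665 0.06804104] -0.06666083819362568 -0.06107524990298645
0.07 [0.54944649 0.06979391] [0.55340071 0.06769507] -0.06309074341498862 -0.05885408545672665
0.075 [0.55307283 0.06986026] [0.55559477 0.06734909] -0.059520648636351564 -0.05663292101046674
0.08 [0.55669917 0.0699266 ] [0.55778883 0.06700311] -0.055950553857714504 -0.05441175656420694
```

The two cameras put the fingertips ~15-20 mm above the reported TCP, so the tip has not touched yet. I'll keep going down gently, guided by force.

Call:
{"api": "apply_moves", "payload": {"rows": [[0,0,0.008,0,0,0],[0,0,0.016,0,0,0],[0,0,0.024,0,0,0],[0,0,0.032,0,0,0],[0,0,0.032,0,0,0]]}}

```text
clock: 5.62
tcp_pos: [0.5555, 0.0676, 0.0503]
orientation: [3.132, -0.247, -0.001]
contact_force: [-0.5, 0.5, -1.0]
grip_width: 0.0002
gripper_force: 0.0
```

Call:
{"api": "apply_moves", "payload": {"rows": [[0,0,0.004,0,0,0],[0,0,0.008,0,0,0],[0,0,0.008,0,0,0]]}}

```text
clock: 6.0
tcp_pos: [0.5556, 0.0675, 0.0484]
orientation: [3.132, -0.247, -0.0]
contact_force: [0.5, -0.2, -0.5]
grip_width: -0.0005
gripper_force: 0.0
```

Call:
{"api": "apply_moves", "payload": {"rows": [[0,0,0.004,0,0,0],[0,0,0.008,0,0,0],[0,0,0.008,0,0,0]]}}

```text
clock: 6.38
tcp_pos: [0.5555, 0.0676, 0.0464]
orientation: [3.132, -0.247, -0.0]
contact_force: [0.2, 0.8, 0.4]
grip_width: -0.0003
gripper_force: 0.0
```

Call:
{"api": "apply_moves", "payload": {"rows": [[0,0,0.004,0,0,0],[0,0,0.006,0,0,0],[0,0,0.006,0,0,0]]}}

```text
clock: 6.75
tcp_pos: [0.5556, 0.0676, 0.045]
orientation: [3.132, -0.247, -0.0]
contact_force: [-0.4, -0.8, -0.9]
grip_width: -0.0003
gripper_force: 0.0
```

Call:
{"api": "apply_moves", "payload": {"rows": [[0,0,0.004,0,0,0],[0,0,0.006,0,0,0],[0,0,0.006,0,0,0]]}}

```text
clock: 7.12
tcp_pos: [0.5556, 0.0676, 0.0435]
orientation: [3.132, -0.247, -0.0]
contact_force: [-0.3, -0.7, -0.3]
grip_width: -0.0002
gripper_force: 0.0
```

Call:
{"api": "apply_moves", "payload": {"rows": [[0,0,0.004,0,0,0],[0,0,0.006,0,0,0],[0,0,0.006,0,0,0]]}}

```text
clock: 7.5
tcp_pos: [0.5556, 0.0676, 0.042]
orientation: [3.132, -0.247, -0.0]
contact_force: [0.2, -0.6, -0.5]
grip_width: -0.0003
gripper_force: 0.0
```

Call:
{"api": "apply_moves", "payload": {"rows": [[0,0,0.004,0,0,0],[0,0,0.006,0,0,0],[0,0,0.006,0,0,0]]}}

```text
clock: 7.88
tcp_pos: [0.5556, 0.0675, 0.0404]
orientation: [3.132, -0.247, -0.0]
contact_force: [-0.5, -0.2, -0.4]
grip_width: -0.0002
gripper_force: 0.0
```

Call:
{"api": "apply_moves", "payload": {"rows": [[0,0,0.004,0,0,0],[0,0,0.006,0,0,0],[0,0,0.006,0,0,0]]}}

```text
clock: 8.25
tcp_pos: [0.5556, 0.0675, 0.0389]
orientation: [3.132, -0.247, -0.0]
contact_force: [0.5, 0.6, 0.6]
grip_width: 0.0003
gripper_force: 0.0
```

```bash
python3 -c "
from h import *
f=r.grab_frame('scene');g=r.grab_frame('wrist')
a=cv2.resize(f['pixels'][135:195,250:330,::-1],(480,360),interpolation=cv2.INTER_CUBIC)
b=cv2.resize(g['pixels'][180:260,200:307,::-1],(480,360),interpolation=cv2.INTER_CUBIC)
cv2.imwrite('pics/c3.png',cv2.resize(np.hstack([a,b]),(800,300)))"
```

```text
(no output)
```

View pics/c3.png

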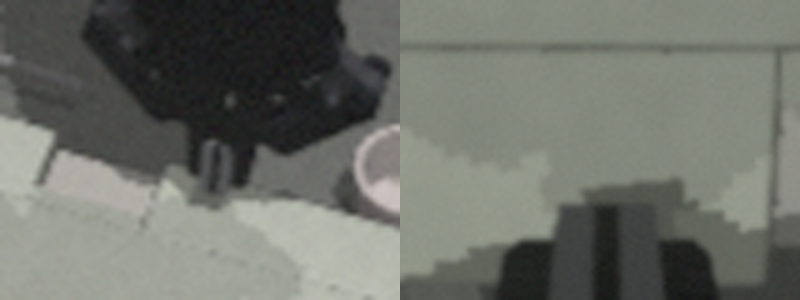

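Scene half (left): the tip at (213,198) is now over the rail, left of the notch. Wrist half: the finger's shadow (630,190) almost meets the tip (600,205), so contact is near.

Call:
{"api": "apply_moves", "payload": {"rows": [[0,0,0.004,0,0,0],[0,0,0.004,0,0,0]]}}

```text
clock: 8.6
tcp_pos: [0.5555, 0.0675, 0.0379]
orientation: [3.132, -0.247, -0.0]
contact_force: [-0.4, 0.6, -0.2]
grip_width: -0.0003
gripper_force: 0.0
```

Call:
{"api": "apply_moves", "payload": {"rows": [[0,0,0.004,0,0,0],[0,0,0.004,0,0,0]]}}

```text
clock: 8.85
tcp_pos: [0.5556, 0.0676, 0.0369]
orientation: [3.132, -0.247, -0.0]
contact_force: [-0.2, -0.0, 0.4]
grip_width: 0.0003
gripper_force: 0.0
```

Call:
{"api": "apply_moves", "payload": {"rows": [[0,0,0.004,0,0,0],[0,0,0.004,0,0,0]]}}

```text
clock: 9.1
tcp_pos: [0.5556, 0.0675, 0.0359]
orientation: [3.132, -0.247, -0.0]
contact_force: [0.9, 0.5, 0.3]
grip_width: -0.0003
gripper_force: 0.0
```

Call:
{"api": "apply_moves", "payload": {"rows": [[0,0,0.004,0,0,0],[0,0,0.004,0,0,0]]}}

```text
clock: 9.35
tcp_pos: [0.5556, 0.0675, 0.0349]
orientation: [3.132, -0.247, -0.0]
contact_force: [0.5, 0.3, 0.4]
grip_width: -0.0001
gripper_force: 0.0
```

Call:
{"api": "apply_moves", "payload": {"rows": [[0,0,0.004,0,0,0],[0,0,0.004,0,0,0]]}}

```text
clock: 9.6
tcp_pos: [0.5556, 0.0675, 0.0339]
orientation: [3.132, -0.247, -0.0]
contact_force: [0.5, 0.9, -0.8]
grip_width: -0.0001
gripper_force: 0.0
```

Call:
{"api": "apply_moves", "payload": {"rows": [[0,0,0.004,0,0,0],[0,0,0.004,0,0,0]]}}

```text
clock: 9.85
tcp_pos: [0.5555, 0.0676, 0.0329]
orientation: [3.132, -0.247, -0.0]
contact_force: [1.2, -0.3, 0.1]
grip_width: 0.0003
gripper_force: 0.0
```

Call:
{"api": "apply_moves", "payload": {"rows": [[0,0,0.004,0,0,0],[0,0,0.006,0,0,0]]}}

```text
clock: 10.1
tcp_pos: [0.5556, 0.0675, 0.0314]
orientation: [3.132, -0.247, -0.0]
contact_force: [0.1, -0.3, -0.7]
grip_width: -0.0
gripper_force: 0.0
```

Call:
{"api": "apply_moves", "payload": {"rows": [[0,0,0.004,0,0,0],[0,0,0.006,0,0,0]]}}

```text
clock: 10.35
tcp_pos: [0.5556, 0.0675, 0.0299]
orientation: [3.132, -0.247, -0.0]
contact_force: [-0.3, 0.0, -0.2]
grip_width: 0.0
gripper_force: 0.0
```

```bash
python3 -c "
from h import *
print(r.get_obs()['contact_force'],r.get_obs()['tcp_pos'])
f=r.grab_frame('scene');g=r.grab_frame('wrist')
a=cv2.resize(f['pixels'][135:195,250:330,::-1],(480,360),interpolation=cv2.INTER_CUBIC)
b=cv2.resize(g['pixels'][180:260,200:307,::-1],(480,360),interpolation=cv2.INTER_CUBIC)
cv2.imwrite('pics/c4.png',cv2.resize(np.hstack([a,b]),(800,300)))"
```

```text
[-0.30339078  0.01444044 -0.24627321] [0.55562694 0.067529   0.02992708]
```

View pics/c4.png

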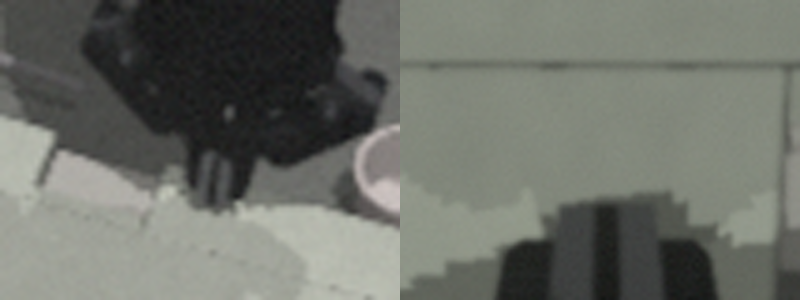

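Scene half: the tip at (213,207) is further over the rail. Wrist half: the tip (600,200) now overlaps its own shadow, so it is nearly touching.

Call:
{"api": "apply_moves", "payload": {"rows": [[0,0,0.004,0,0,0],[0,0,0.004,0,0,0]]}}

```text
clock: 10.7
tcp_pos: [0.5556, 0.0676, 0.0289]
orientation: [3.132, -0.247, -0.0]
contact_force: [0.2, -1.5, 0.6]
grip_width: 0.0003
gripper_force: 0.0
```

Call:
{"api": "apply_moves", "payload": {"rows": [[0,0,0.004,0,0,0],[0,0,0.004,0,0,0]]}}

```text
clock: 10.95
tcp_pos: [0.5556, 0.0675, 0.0279]
orientation: [3.132, -0.247, -0.0]
contact_force: [0.1, -0.6, 0.1]
grip_width: 0.0
gripper_force: 0.0
```

Call:
{"api": "apply_moves", "payload": {"rows": [[0,0,0.004,0,0,0],[0,0,0.004,0,0,0]]}}

```text
clock: 11.2
tcp_pos: [0.5556, 0.0676, 0.0269]
orientation: [3.132, -0.247, -0.0]
contact_force: [0.2, 0.2, 0.2]
grip_width: 0.0002
gripper_force: 0.0
```

Call:
{"api": "apply_moves", "payload": {"rows": [[0,0,0.004,0,0,0],[0,0,0.004,0,0,0]]}}

```text
clock: 11.45
tcp_pos: [0.5556, 0.0675, 0.0259]
orientation: [3.132, -0.247, -0.0]
contact_force: [0.2, -0.3, 0.2]
grip_width: 0.0002
gripper_force: 0.0
```

Call:
{"api": "apply_moves", "payload": {"rows": [[0,0,0.004,0,0,0],[0,0,0.004,0,0,0]]}}

```text
clock: 11.7
tcp_pos: [0.5556, 0.0675, 0.0249]
orientation: [3.132, -0.247, -0.0]
contact_force: [-0.4, 0.1, -0.1]
grip_width: 0.0001
gripper_force: 0.0
```

Call:
{"api": "apply_moves", "payload": {"rows": [[0,0,0.004,0,0,0],[0,0,0.004,0,0,0]]}}

```text
clock: 11.95
tcp_pos: [0.5556, 0.0675, 0.0239]
orientation: [3.132, -0.247, -0.0]
contact_force: [0.3, -0.1, -0.2]
grip_width: 0.0003
gripper_force: 0.0
```

Call:
{"api": "apply_moves", "payload": {"rows": [[0,0,0.004,0,0,0],[0,0,0.004,0,0,0]]}}

```text
clock: 12.2
tcp_pos: [0.5556, 0.0676, 0.0229]
orientation: [3.132, -0.247, -0.0]
contact_force: [0.0, -0.1, -0.2]
grip_width: 0.0002
gripper_force: 0.0
```

Call:
{"api": "apply_moves", "payload": {"rows": [[0,0,0.004,0,0,0],[0,0,0.004,0,0,0]]}}

```text
clock: 12.45
tcp_pos: [0.5558, 0.0676, 0.0224]
orientation: [3.132, -0.247, 0.0]
contact_force: [-0.9, -1.2, 4.8]
grip_width: 0.0001
gripper_force: 2.2
```

Call:
{"api": "apply_moves", "payload": {"rows": [[0,0,0.004,0,0,0],[0,0,0.004,0,0,0]]}}

```text
clock: 12.7
tcp_pos: [0.5558, 0.0676, 0.0223]
orientation: [3.132, -0.247, 0.001]
contact_force: [-5.5, -1.0, 14.5]
grip_width: 0.0003
gripper_force: 7.1
```

Contact on the rail at TCP z 0.0223. Easing off to a light touch and sliding towards the notch (tool +y).

Call:
{"api": "apply_moves", "payload": {"rows": [[0,0,-0.004,0,0,0],[0,0.02,-0.004,0,0,0],[0,0.04,-0.004,0,0,0],[0,0.06,-0.004,0,0,0],[0,0.08,-0.004,0,0,0]]}}

```text
clock: 13.32
tcp_pos: [0.5531, 0.0481, 0.0224]
orientation: [-3.131, 0.247, -0.002]
contact_force: [0.2, 4.3, 5.3]
grip_width: 0.0001
gripper_force: 2.6
```

Call:
{"api": "apply_moves", "payload": {"rows": [[0,0.015,0,0,0,0],[0,0.03,0,0,0,0],[0,0.04,0,0,0,0]]}}

```text
clock: 13.7
tcp_pos: [0.5514, 0.0381, 0.0223]
orientation: [-3.131, 0.247, -0.001]
contact_force: [0.8, 3.9, 4.5]
grip_width: -0.0001
gripper_force: 2.4
```

Call:
{"api": "apply_moves", "payload": {"rows": [[0,0.015,0,0,0,0],[0,0.03,0,0,0,0],[0,0.04,0,0,0,0]]}}

```text
clock: 14.08
tcp_pos: [0.5484, 0.0266, 0.0214]
orientation: [3.13, -0.249, -0.003]
contact_force: [0.1, 0.9, -0.0]
grip_width: 0.0
gripper_force: 0.0
```

Call:
{"api": "apply_moves", "payload": {"rows": [[0,0.015,0,0,0,0],[0,0.03,0,0,0,0],[0,0.044,0,0,0,0]]}}

```text
clock: 14.45
tcp_pos: [0.5476, 0.0168, 0.022]
orientation: [3.132, -0.247, -0.0]
contact_force: [0.4, 0.3, -0.1]
grip_width: -0.0003
gripper_force: 0.0
```

The force vanished at y ≈ 0.03, so the notch is found and the finger is centred over the catch. Pressing down.

Call:
{"api": "apply_moves", "payload": {"rows": [[0,0,0.01,0,0,0],[0,0,0.02,0,0,0],[0,0,0.03,0,0,0],[0,0,0.038,0,0,0],[0,0,0.044,0,0,0]]}}

```text
clock: 15.08
tcp_pos: [0.5476, 0.0174, 0.0111]
orientation: [3.132, -0.247, -0.0]
contact_force: [-2.0, -0.1, 4.4]
grip_width: -0.0002
gripper_force: 2.1
```

Call:
{"api": "apply_moves", "payload": {"rows": [[0,0,0.005,0,0,0],[0,0,0.01,0,0,0],[0,0,0.014,0,0,0]]}}

```text
clock: 15.45
tcp_pos: [0.5476, 0.0174, 0.0076]
orientation: [-3.132, 0.247, 0.0]
contact_force: [-2.0, -0.4, 4.5]
grip_width: -0.0001
gripper_force: 2.4
```

Call:
{"api": "apply_moves", "payload": {"rows": [[0,0,0.004,0,0,0],[0,0,0.008,0,0,0],[0,0,0.01,0,0,0],[0,0,0.01,0,0,0]]}}

```text
clock: 15.95
tcp_pos: [0.5476, 0.0174, 0.0053]
orientation: [-3.132, 0.247, -0.0]
contact_force: [-3.1, 1.1, 7.1]
grip_width: 0.0
gripper_force: 3.7
```

```bash
python3 -c "
from h import *
g=r.grab_frame('wrist');cv2.imwrite('pics/w5.png',g['pixels'][:,:,::-1])"
```

```text
(no output)
```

View pics/w5.png

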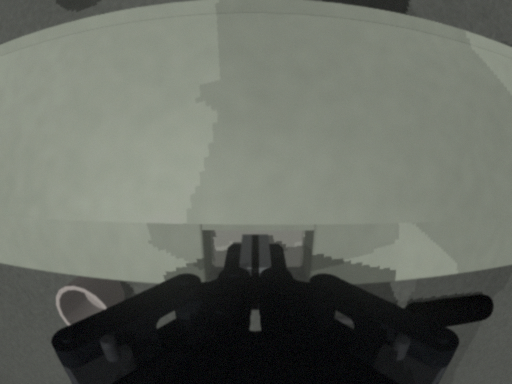

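Wrist view: the flap's front edge (row 222) now stands clear above the rail and hides the back of the notch, so the flap has sprung up. Withdrawing up and away towards the robot.

Call:
{"api": "apply_moves", "payload": {"rows": [[0,0,-0.03,0,0,0],[-0.02,0,-0.08,0,0,0],[-0.07,0,-0.16,0,0,0],[-0.13,0,-0.3,0,0,0],[-0.2,0,-0.45,0,0,0]]}}

```text
clock: 16.62
tcp_pos: [0.4974, 0.0249, 0.1187]
orientation: [3.132, -0.247, -0.0]
contact_force: [0.4, -0.5, 0.4]
grip_width: 0.0002
gripper_force: 0.0
```

Call:
{"api": "apply_moves", "payload": {"rows": [[-0.05,0.1,-0.15,0,0,0],[-0.1,0.25,-0.25,0,0,0],[-0.15,0.45,-0.25,0,0,0],[-0.15,0.65,-0.25,0,0,0],[-0.15,0.65,-0.25,0,0,0]]}}

```text
clock: 17.25
tcp_pos: [0.4343, -0.1334, 0.1805]
orientation: [3.13, -0.258, 0.001]
contact_force: [1.0, -0.0, -0.8]
grip_width: 0.0001
gripper_force: 0.0
```

```bash
python3 -c "
from h import *
f=r.grab_frame('scene');cv2.imwrite('pics/s6.png',f['pixels'][:,:,::-1])"
```

```text
(no output)
```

View pics/s6.png

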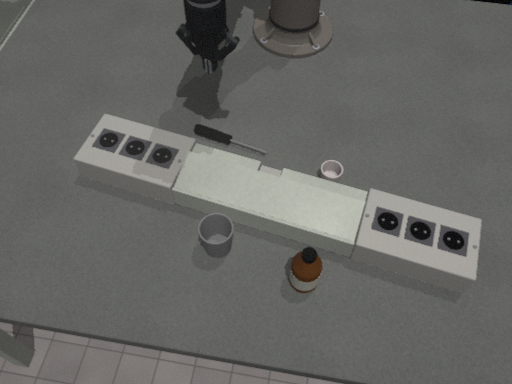

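Scene view: the arm is clear and all the loose things are where they were. The flap's raised edge seems to hide the rail seam. One last side-by-side comparison to confirm.

```bash
python3 -c "
from h import *
f=r.grab_frame('top')['pixels'][:,:,::-1];o=cv2.imread('pics/top0.png')
s=cv2.imread('pics/scene0.png');t=cv2.imread('pics/s6.png')
c=lambda i:cv2.resize(i[150:290,120:370],(400,224));d=lambda i:cv2.resize(i[130:260,160:385],(400,231))
cv2.imwrite('pics/cmp.png',np.vstack([np.hstack([c(o),c(f)]),np.hstack([d(s),d(t)])]))"
```

```text
(no output)
```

View pics/cmp.png

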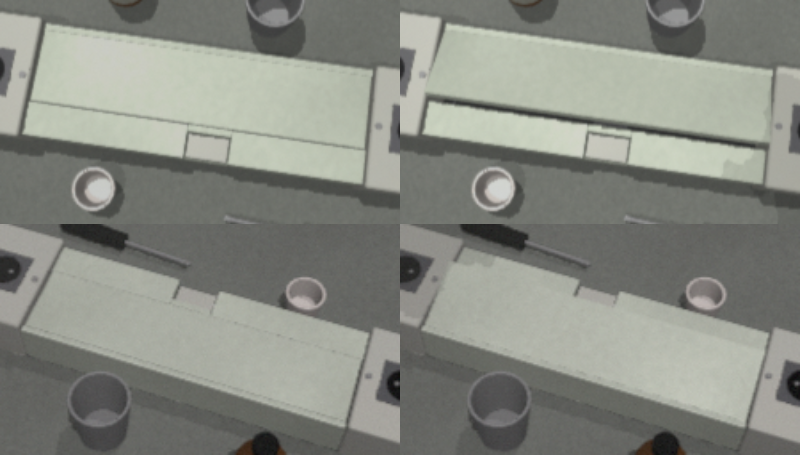

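The right-hand pictures show the flap standing open, with a dark gap along the rail at (430-770, 100-145). The crucible, screwdriver, beaker and bottle have not moved.

```bash
python3 -c "
from bench import r
print(r.hand_in())"
```

```text
the job is handed in; nothing more can be done
None
```

The flap is open and standing up: I felt along the rail to the notch, pressed the catch down, and took the arm clear with the loose things unmoved; the job was handed in at about 17 s on the robot's clock.

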